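# Switch the bench suction over to the wide hood

## Robot

A 7-joint arm with a two-finger parallel gripper is mounted at the origin on a cart in front of the work surface, level with it; the furniture and walls round the work are solid. World frame = base frame: x ahead of the robot, y to its left, z up, the work surface at z = 0. Lengths are in mm, angles in rad, forces in N, time in s.
With the tool pointing down it reaches from about 350 to 900 mm from the base axis. Payload 19.9 kg.
Tool frame: the origin (TCP) lies at the very end of the fingers, on their centre line; the grasp point (between the pads) lies 19 mm behind it (r.tcp_to_grasp is the distance from the TCP to the grasp point, in mm); z points along the fingers, y is the direction in which the jaws open and shut (so a half turn about z gives the same grasp; the last joint's range is limited). The gripper opens to 94 mm and grips with 3 to 60 N. Pads are 16 mm wide; open, the fingers measure 119 mm over their backs; the gripper's body (75 mm by 177 mm) begins 78 mm behind the grasp point.
Start: joints at [-1.367, 0.417, -0.01, 1.614, 0.005, 1.111, -0.053], TCP at [152.074, 606.192, 176.825] pointing down, gripper open.
Joint ranges: [-2.81, 2.81], [-0.39, 2.02], [-1.27, 1.25], [0.06, 2.57], [-1.19, 4.33], [0.19, 2], [-2.82, 2.82]. Speed limits (rad/s): [1.89, 1.89, 2.39, 2.39, 3.01, 3.01, 3.01].

## Interface

Orientations are given as a unit quaternion [x, y, z, w].
In Python, from rig import r gives the robot as it stands.
- The arm moves only by the tool arm_command, never from a script. Its argument "steps" is text: rows parted by semicolons, each of 5 numbers parted by spaces: the shift along the tool's x, y, z in m, then the turn about the tool's z in rad, then the finger opening in m, from 0 to 0.094. A call has 1 to 8 rows; each row shifts and turns the pose as measured when the row begins, along the tool's axes as they then stand; what a row does not reach is not made up. A row lasts 1/8 s, in which the tool goes at most 62.5 mm and 10.7 degrees, less where a joint would pass 70% of its speed; a pose out of reach is approached as far as the arm can. A call is refused whole if a number of a shift passes 0.0625 or a number of a turn 0.188, either way. A call with a gripper value outside its range is refused whole. The fingers move at their own pace and stop on an object; "newtons" is the grip in N (left out, the last holds). Time passes only in rows, so rows that do not move let the fingers close. It gives the time, the measured TCP pose, the force and the opening at its end, in the units of the state.
- r.state(): the state, without advancing time (a new reading comes with each control period).
- r.get_image(name): name is "side" or "top"; returns a dict with "frame" (384x512x3 uint8, red, green, blue), "depth" (384x512 float32, mm along the optical axis (not along the pixel's ray), 0 where there is no reading), "fx", "fy", "cx", "cy" (pixels), "dist_coeffs" ([k1, k2, p1, p2, k3] as OpenCV has them; the pictures are not rectified), "world_to_cam" (4x4, takes a point from world to camera coordinates). Camera axes: x right, y down, z forward; pixel columns grow to the right and rows downward; lengths in mm; the calibration is good to about 2 mm. A picture is of the moment at which its call begins.
- r.close_job(): hands the job in, once; it reports no verdict.
The state is a dict: "clock": time; "q": joint angles; "joint_vel": joint speeds; "tau": joint torques, N m; "eef_pos": TCP position; "tcp_rot": TCP orientation; "ft_force": force on the tool from outside, world axes, zero at the start; "ft_torque": the same for the moment, N m; "grip_width": finger opening in mm.
Only numpy, scipy, OpenCV 4.12 (cv2) and the standard library are available. Lean on these libraries where they do the work, as an engineer would, in place of code of your own. Each camera call takes 0.05 s, during which the arm holds its last target.

## Task

Switch the bench suction from the round nozzle to the wide hood: push the nozzle's gate lever to the right (as you see it from the robot) to its shut stop, then push the hood's gate lever to the left, past its half-open notch, all the way to its full-open stop. Only when both levers are home, press the start button on the switch box right down and let it come up again. Only push and press with the fingertips: do not pinch the levers' tabs, and leave the loose things on the bench where they are.

Things in the scene. Friction and masses are not known exactly. Their poses are not given: they have to be found in the camera images.
- hood_gate: Suction gate with a WIDE rectangular hood (150 mm wide, 58 mm high, its mouth 103 mm in front of the origin). A grey box 90x130 mm, 72 mm high, fixed to the bench; the mouth faces its own -x (roughly towards the robot), a pipe with a top at 40 mm stands behind it (to 96 mm behind the origin). Origin: centre of the underside. +x points back from the mouth, +y is the left as seen from the robot, z up. The two gates may stand left or right.
- hood_gate_pivot (a point): On the vertical axis about which this gate's lever swings, at the lever bar's height (84 mm above the bench; 20 mm behind the gate's origin).
- hood_gate_tab (a point): On the lever's upright black tab, 95 mm horizontally from the pivot and 102 mm above the bench; it moves with the lever. The tab is 32 mm long along the lever, 12 mm thick across it (the way it is pushed), and spans 82 to 122 mm above the bench. Push it sideways; nothing else stands as high beside it.
- hood_gate_lever (a joint): Lever, rad, -0.02 to 1.22. 0 = shut, right-hand end seen from the robot (bar points 0.6 rad right of the gate's -x); 0.6 = half-open notch, bar along -x; 1.2 = full open, left-hand end. Grows clockwise seen from above. A sprung detent holds it in each position; about 5 N at the tab moves it out; past 0.95 (or below 0.25) it drops into the end position and stays. Starts shut.
- hood_gate_tab_right: The right-hand half (6 mm thick) of this lever's tab; pushing on its face moves the lever to the left, opening the gate. Origin: on the half's middle plane, at its lower edge.
- hood_gate_tab_left: The left-hand half (6 mm thick) of this lever's tab; pushing on its face moves the lever to the right, closing it. Origin: on the half's middle plane, at its lower edge.
- nozzle_gate: Suction gate with a NARROW round nozzle (44 mm across, its mouth 108 mm in front of the origin). A grey box 90x130 mm, 72 mm high, fixed to the bench; the mouth faces its own -x (roughly towards the robot), a pipe with a top at 40 mm stands behind it (to 96 mm behind the origin). Origin: centre of the underside. +x points back from the mouth, +y is the left as seen from the robot, z up. The two gates may stand left or right.
- nozzle_gate_pivot (a point): On the vertical axis about which this gate's lever swings, at the lever bar's height (84 mm above the bench; 20 mm behind the gate's origin).
- nozzle_gate_tab (a point): On the lever's upright black tab, 95 mm horizontally from the pivot and 102 mm above the bench; it moves with the lever. The tab is 32 mm long along the lever, 12 mm thick across it (the way it is pushed), and spans 82 to 122 mm above the bench. Push it sideways; nothing else stands as high beside it.
- nozzle_gate_lever (a joint): Lever, rad, -0.02 to 1.22. 0 = shut, right-hand end seen from the robot (bar points 0.6 rad right of the gate's -x); 0.6 = half-open notch, bar along -x; 1.2 = full open, left-hand end. Grows clockwise seen from above. A sprung detent holds it in each position; about 5 N at the tab moves it out; past 0.95 (or below 0.25) it drops into the end position and stays. Starts at the half-open notch.
- nozzle_gate_tab_right: The right-hand half (6 mm thick) of this lever's tab; pushing on its face moves the lever to the left, opening the gate. Origin: on the half's middle plane, at its lower edge.
- nozzle_gate_tab_left: The left-hand half (6 mm thick) of this lever's tab; pushing on its face moves the lever to the right, closing it. Origin: on the half's middle plane, at its lower edge.
- switch_box: Grey switch box 75x75 mm, 55 mm high, fixed to the bench between the gates, with the start button on top. Origin: centre of the underside.
- start_button_top (a point): Centre of the top of the round white start button (30 mm across) on the switch box; press straight down.
- start_button (a joint): Travel of the start button, m: 0 = up, 0.006 = fully down (5 N); it springs back up.
- stone_arch: Bystander: white stone dental model, 54x60x28 mm. Loose. Origin: centre of the underside.
- glue_bottle: Bystander: small white glue bottle with black cap, 32 mm across, 80 mm high. Loose. Origin: centre of the underside.
- green_pliers: Bystander: pliers with green grips, 146x56x11 mm, lying flat. Loose. Origin: centre of the underside.
- wax_dish: Bystander: small white dish with red wax chips, 69 mm across, 22 mm high. Loose. Origin: centre of the underside.
- tape_roll: Bystander: roll of masking tape lying flat, 66 mm across, 20 mm high. Loose. Origin: centre of the underside.
- torch_lighter: Bystander: small spirit burner, 48 mm across, 70 mm high. Loose. Origin: centre of the underside.

How it is judged (in metres and radians):
On the way, in this order (a step that is already met when the one before it is completed fails the run):
1. the nozzle's lever is at its shut stop (value of joint nozzle_gate_lever below 0.08 rad), for 0.2 s.
2. with the nozzle shut, the hood's lever is at its full-open stop (value of joint nozzle_gate_lever below 0.08 rad and value of joint hood_gate_lever above 1.12 rad), for 0.2 s.
3. the start button is pressed right down with both levers home (all of step 2 and value of joint start_button above 0.0045 m), for 0.05 s.
At the end, for the whole second after the job is handed in: The nozzle's lever is shut (below 0.08 rad), the hood's lever is full open (above 1.12 rad), the start button has been pressed down at least 4.5 mm after that and is up again (below 1.5 mm), and no loose thing lies more than 15 mm from where it was (all of step 2 and value of joint start_button below 0.0015 m and not (distance of any of stone_arch, glue_bottle, green_pliers, wax_dish, tape_roll, torch_lighter from where it was at the start of the episode above 0.015 m)); the robot touches nothing.
It fails at once if the start button is pressed before both levers are home (value of joint start_button above 0.002 m and not (value of joint nozzle_gate_lever below 0.08 rad and value of joint hood_gate_lever above 1.12 rad)).
It fails at once if a lever's tab is pinched (more than 3 N of the fingers on both of its halves at once) ((contact force between the fingers and hood_gate_tab_left above 3 N and contact force between the fingers and hood_gate_tab_right above 3 N) or (contact force between the fingers and nozzle_gate_tab_left above 3 N and contact force between the fingers and nozzle_gate_tab_right above 3 N)).
It fails at once if a loose thing is moved more than 15 mm or lifted (distance of any of stone_arch, glue_bottle, green_pliers, wax_dish, tape_roll, torch_lighter from where it was at the start of the episode above 0.015 m).
It also fails if it takes over 54 s, if anything falls off the work surface, if the arm or the gripper's body presses on something with over 40 N, if the wrist force passes 120 N, or if a joint passes its speed limit or range.

## Working session

There is one attempt and no reset: what is moved stays moved. The work goes in short steps, Python scripts to look and compute and a tool call to move; the robot and the scene stay as the last step left them, time stands still between calls to the robot, and variables do not carry over. Pictures are saved under pics/ and viewed, and the job is handed in when it is done.

Besides the shell and the picture viewer there is one more tool, called after "Call:" by a JSON object that holds its "op" and its "data". arm_command: Moves the arm, as the interface text tells. Its arguments: {"type":"object","properties":{"steps":{"type":"string"},"newtons":{"type":"number"}},"required":["steps"]}

```bash
mkdir -p pics; python3 - <<'E'
from rig import r
import cv2,pickle,numpy as np
s=r.state();print({k:np.round(v,3).tolist() for k,v in s.items()})
d={}
for n in("side","top"):
    g=r.get_image(n);d[n]=g
    cv2.imwrite(f"pics/{n}0.png",g["frame"][:,:,::-1])
    print(n,g["fx"],g["cx"],g["cy"],g["dist_coeffs"],np.round(g["world_to_cam"],3).tolist())
pickle.dump(d,open("im0.pkl","wb"))
E
```

```text
{'clock': 0.0, 'q': [-1.367, 0.418, -0.01, 1.614, 0.005, 1.111, -0.053], 'joint_vel': [0.0, 0.0, 0.0, -0.0, -0.001, 0.001, 0.0], 'tau': [0.0, -85.125, 0.639, -42.598, -0.049, 0.019, -0.0], 'eef_pos': [151.979, 605.817, 176.235], 'tcp_rot': [0.123, 0.992, -0.001, -0.0], 'ft_force': [-0.427, -0.482, 0.179], 'ft_torque': [0.05, 0.039, 0.027], 'grip_width': 94.1}
side 388.58141858338087 251.48202016269823 187.1316718396207 [0.04233844 0.         0.         0.         0.        ] [[0.994, -0.112, 0.013, -531.046], [-0.05, -0.544, -0.838, 71.247], [0.1, 0.832, -0.546, 1076.315], [0.0, 0.0, 0.0, 1.0]]
top 396.080104107024 257.83852433696495 196.25427477056172 [0.04042406 0.         0.         0.         0.        ] [[0.01, -1.0, 0.001, -62.286], [-0.997, -0.01, -0.078, 531.931], [0.078, -0.0, -0.997, 1335.109], [0.0, 0.0, 0.0, 1.0]]
```

View pics/top0.png

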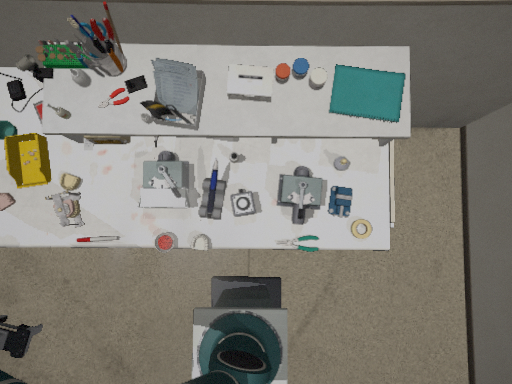

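View pics/side0.png

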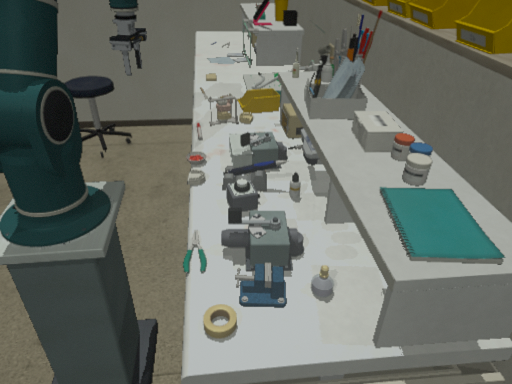

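```bash
cat > h.py <<'E'
import cv2,numpy as np,pickle
def ray(g,u,v):
    K=np.array([[g["fx"],0,g["cx"]],[0,g["fy"],g["cy"]],[0,0,1]])
    p=cv2.undistortPoints(np.array([[[u,v]]],float),K,np.array(g["dist_coeffs"]))[0,0]
    W=np.array(g["world_to_cam"]);R=W[:3,:3];t=W[:3,3]
    return -R.T@t, R.T@np.array([p[0],p[1],1])
def onz(g,u,v,z):
    c,d=ray(g,u,v);return c+d*(z-c[2])/d[2]
def dep(g,u,v):
    c,d=ray(g,u,v);return c+d*g["depth"][int(round(v)),int(round(u))]
E
python3 - <<'E'
from h import *
d=pickle.load(open("im0.pkl","rb"))
f=d["top"]["frame"][:,:,::-1]
c=f[145:255,130:385];cv2.imwrite("pics/tz0.png",cv2.resize(c,None,fx=3.1,fy=3.1,interpolation=cv2.INTER_CUBIC))
f=d["side"]["frame"][:,:,::-1]
c=f[120:310,180:350];cv2.imwrite("pics/sz0.png",cv2.resize(c,None,fx=3.1,fy=3.1,interpolation=cv2.INTER_CUBIC))
g=d["top"]
# points by height from depth
H,W=g["depth"].shape
P=np.full((H,W,3),np.nan)
for v in range(130,260):
  for u in range(120,400):
    if g["depth"][v,u]>0:P[v,u]=dep(g,u,v)
np.save("P.npy",P)
z=P[...,2]
cv2.imwrite("pics/hz.png",cv2.resize(np.clip(np.nan_to_num(z[130:255,130:385])*2,0,255).astype(np.uint8),None,fx=3.1,fy=3.1,interpolation=cv2.INTER_NEAREST))
E
```

```text
(no output)
```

View pics/tz0.png

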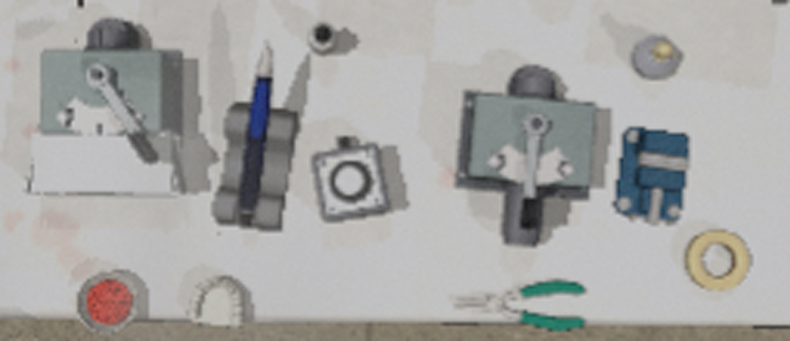

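View pics/sz0.png

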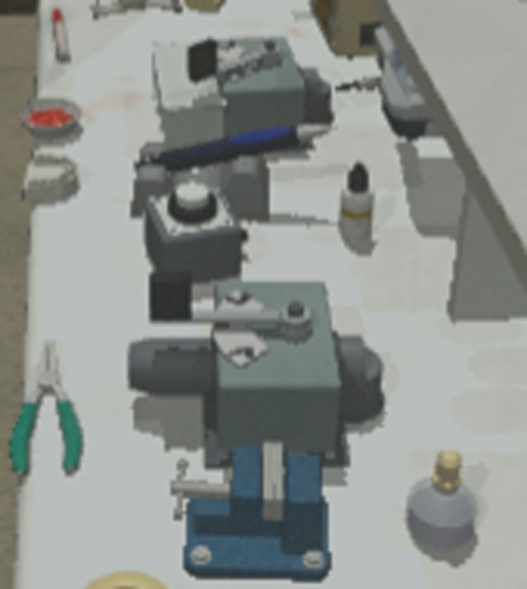

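View pics/hz.png

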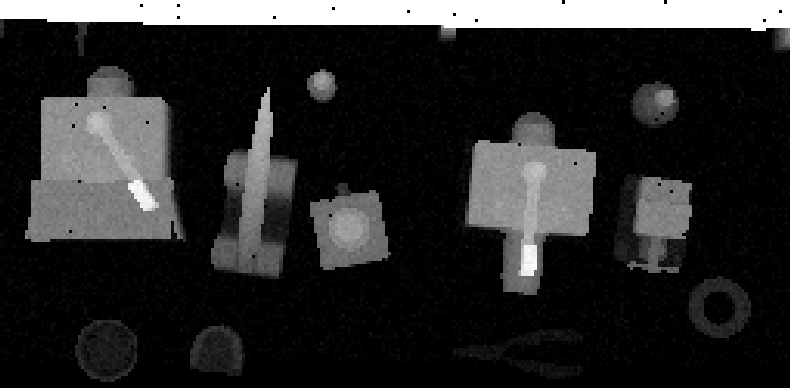

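```bash
python3 - <<'E'
from h import *
P=np.load("P.npy");z=P[...,2]
def bl(u0,u1,v0,v1,lo,hi,lab):
    m=np.zeros(z.shape,bool);m[v0:v1,u0:u1]=True;m&=(z>lo)&(z<hi)
    p=P[m];vs,us=np.where(m)
    rc=cv2.minAreaRect(p[:,:2].astype(np.float32))
    print(lab,m.sum(),'mean',p.mean(0).round(1),'min',p.min(0).round(1),'max',p.max(0).round(1),'rect',np.round(rc[0],1),np.round(rc[1],1),round(rc[2],1))
bl(140,200,150,225,108,140,'hood tab')
bl(140,200,150,225,64,78,'hood box')
bl(140,200,150,225,50,78,'hood box+hood')
bl(285,325,155,225,108,140,'noz tab')
bl(285,325,155,225,64,78,'noz box')
bl(195,228,155,222,20,200,'pen stand')
bl(195,228,155,222,62,200,'pen hi')
bl(230,258,185,222,30,58,'switch')
bl(235,252,195,215,58,90,'button')
bl(325,360,180,222,10,200,'vise')
bl(225,245,145,165,10,200,'glue')
bl(150,175,155,175,78,100,'hood pivot')
bl(295,310,178,190,80,100,'noz pivot')
bl(120,400,132,150,100,1000,'shelf')
E
```

```text
hood tab 44 mean [534.2 205.9 120.1] min [519.8 194.3 111.1] max [547.9 219.1 125. ] rect [535.  206.5] [30.9 12.6] 34.6
hood box 1160 mean [583.4 260.7  70.7] min [489.5 180.1  64. ] max [663.6 332.   77.9] rect [577.9 258.3] [171.9 151.2] 2.0
hood box+hood 1805 mean [566.4 260.3  67.1] min [468.9 138.7  50.1] max [666.4 334.2  77.9] rect [571.6 229.9] [203.4 184.7] 83.8
noz tab 42 mean [ 471.2 -191.   120.6] min [ 457.3 -197.1  112.6] max [ 485.9 -184.6  126. ] rect [ 471.7 -190.9] [11.7 28.9] 88.1
noz box 862 mean [ 551.7 -204.2   71.9] min [ 502.  -265.5   64.8] max [ 600.7 -145.6   78. ] rect [ 551.  -203.9] [121.2  94.1] 87.0
pen stand 787 mean [534.2  97.2  54. ] min [453.4  55.4  20. ] max [651.7 144.   91.4] rect [554.5  95.7] [ 74.2 196.4] 82.0
pen hi 236 mean [577.4  91.6  75.9] min [505.2  78.1  62. ] max [651.7 119.4  91.4] rect [579.2 100.1] [ 38.3 147.6] 84.9
switch 302 mean [504.5  -5.4  53.9] min [463.3 -47.8  32.3] max [548.9  36.4  57.9] rect [508.8  -4.1] [81.9 74.8] 11.3
button 178 mean [502.6  -5.2  70.3] min [469.8 -34.   58. ] max [533.4  18.3  82.1] rect [501.5  -7.8] [49.3 65.5] 87.2
vise 599 mean [ 515.9 -335.    44.4] min [ 451.7 -402.5   10. ] max [ 571.3 -297.4   72.4] rect [ 512.4 -354.9] [109.9 111.1] 82.6
glue 80 mean [661.2  26.9  53.4] min [648.8  12.5  15.6] max [680.7  42.7  81.9] rect [663.9  27.4] [28.8 30.3] 28.4
hood pivot 67 mean [611.3 258.4  87. ] min [596.8 243.7  78.2] max [637.9 290.9  96.5] rect [616.8 268. ] [41. 47.] 2.1
noz pivot 50 mean [ 564.6 -199.4   89. ] min [ 552.7 -210.7   80.9] max [ 575.5 -187.5   97.7] rect [ 564.1 -199.1] [23.2 22.9] 89.8
shelf 1730 mean [705.3 -94.5 194.8] min [ 698.2 -489.7  100.3] max [717.4 390.3 206.5] rect [707.7 -49.7] [880.   19.1] 90.0
```

Call:
{"op": "arm_command", "data": {"steps": "0 0 0 -0.123 0; 0 0 0 -0.123 0; -0.06 0 0 0 0; -0.06 0 0 0 0; -0.06 0 0 0 0; -0.06 -0.05 0 0 0; -0.04 -0.06 0 0 0; 0 -0.06 0 0 0", "newtons": 20}}

```text
clock: 1.1
eef_pos: [420.0, 455.2, 171.9]
tcp_rot: [-0.008, 1.0, -0.003, -0.002]
ft_force: [0.2, -0.7, 0.1]
grip_width: 17.0
```

```bash
python3 - <<'E'
from h import *
P=np.load("P.npy");z=P[...,2]
d=pickle.load(open("im0.pkl","rb"));g=d["top"]
for u,v,h in((130+97/3.1,145+75/3.1,90),(130+537/3.1,145+123/3.1,90),(130+352/3.1,145+181/3.1,66)):print(onz(g,u,v,h).round(1))
for n,(u0,u1,v0,v1) in dict(h=(154,170,160,178),n=(293,312,176,192)).items():
    m=np.zeros(z.shape,bool);m[v0:v1,u0:u1]=1;m&=(z>86);p=P[m]
    print(n,len(p),p.mean(0).round(1),p.min(0).round(1),p.max(0).round(1))
m=np.zeros(z.shape,bool);m[195:215,232:255]=1;m&=(z>58);p=P[m];print(np.histogram(p[:,2],bins=12))
m&=z>64;p=P[m];print(len(p),np.median(p,0),p.min(0),p.max(0),np.where(m)[1].mean(),np.where(m)[0].mean())
# image circle
f=g["frame"];print(f[203,235:252].sum(1))
# side-view check of the button
s=d["side"];print(dep(s,180+192/3.1,120+192/3.1))
E
```

```text
[612.2 258.5  90. ]
[ 566.5 -204.    90. ]
[504.9  -9.8  66. ]
h 46 [607.2 256.6  90.1] [586.9 239.4  86. ] [623.3 270.   96.5]
n 44 [ 563.8 -199.9   90.1] [ 545.9 -210.2   86.2] [ 575.5 -190.4   97.7]
(array([33,  8,  7, 10, 18, 22, 22, 11,  7, 19, 19, 13]), array([58.0190804 , 60.02718634, 62.03529229, 64.04339823, 66.05150418,
       68.05961013, 70.06771607, 72.07582202, 74.08392796, 76.09203391,
       78.10013985, 80.1082458 , 82.11635175]))
141 [505.43908246  -5.06993604  72.03999182] [482.87718063 -24.6555132   64.14617259] [526.03264207  15.07014656  82.11635175] 242.06382978723406 203.2127659574468
[522 357 221 505 578 582 578 575 577 571 574 542 373 194 262 388 498]
[505.70076778 -10.08715694  78.30746923]
```

Call:
{"op": "arm_command", "data": {"steps": "0 -0.06 0 0 0; 0 -0.06 0 0 0; 0 -0.06 0 0 0; 0 -0.06 0 0 0; 0 -0.06 0 0 0; 0 -0.06 0 0 0; 0 -0.06 0 0 0; -0.01 -0.06 0 0 0"}}

```text
clock: 2.1
eef_pos: [434.5, -40.8, 173.9]
tcp_rot: [-0.007, 1.0, -0.003, -0.002]
ft_force: [1.5, 1.0, 0.5]
grip_width: 0.9
```

Call:
{"op": "arm_command", "data": {"steps": "-0.015 -0.05 0 0 0; -0.015 -0.045 0 0 0; 0 -0.007 0 0 0; 0 0 0.03 0 0; 0 0 0.03 0 0; 0 0 0.015 0 0; 0 0 0 0 0"}}

```text
clock: 2.98
eef_pos: [465.2, -148.6, 97.5]
tcp_rot: [-0.005, 1.0, -0.003, -0.002]
ft_force: [-0.3, -0.0, -0.1]
grip_width: 0.2
```

```bash
python3 - <<'E'
from h import *
from rig import r
g=r.get_image("side")
cv2.imwrite("pics/s1.png",cv2.resize(g["frame"][100:310,170:350,::-1],None,fx=2.8,fy=2.8,interpolation=cv2.INTER_CUBIC))
E
```

```text
(no output)
```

View pics/s1.png

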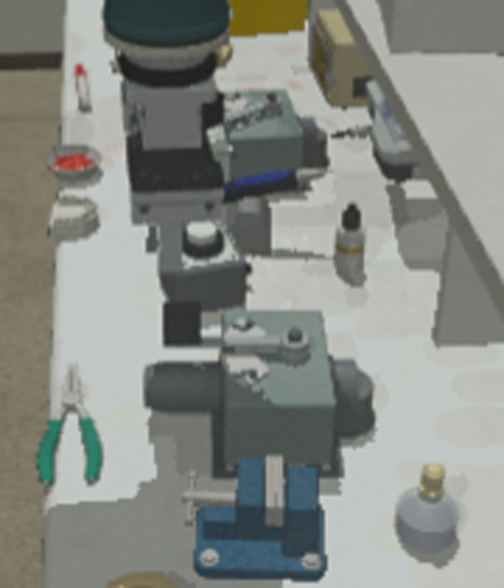

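Call:
{"op": "arm_command", "data": {"steps": "0 -0.015 0 0 0; 0 -0.015 0 0 0; -0.002 -0.012 0 0 0; -0.002 -0.012 0 0 0; -0.002 -0.012 0 0 0"}}

```text
clock: 3.65
eef_pos: [474.1, -219.7, 101.1]
tcp_rot: [-0.005, 1.0, -0.003, 0.0]
ft_force: [0.5, -0.2, -0.3]
grip_width: 0.3
```

Call:
{"op": "arm_command", "data": {"steps": "0 -0.005 0 0 0; 0 -0.005 0 0 0; 0 -0.003 0 0 0"}}

```text
clock: 4.03
eef_pos: [474.1, -234.1, 100.9]
tcp_rot: [-0.005, 1.0, -0.003, -0.0]
ft_force: [-0.1, 0.8, 0.9]
grip_width: 0.5
```

```bash
python3 - <<'E'
from h import *
from rig import r
g=r.get_image("side")
cv2.imwrite("pics/s2.png",cv2.resize(g["frame"][100:310,170:350,::-1],None,fx=2.8,fy=2.8,interpolation=cv2.INTER_CUBIC))
print(r.state()["ft_force"])
E
```

```text
[-0.45257079 -0.08793699  0.01804577]
```

View pics/s2.png

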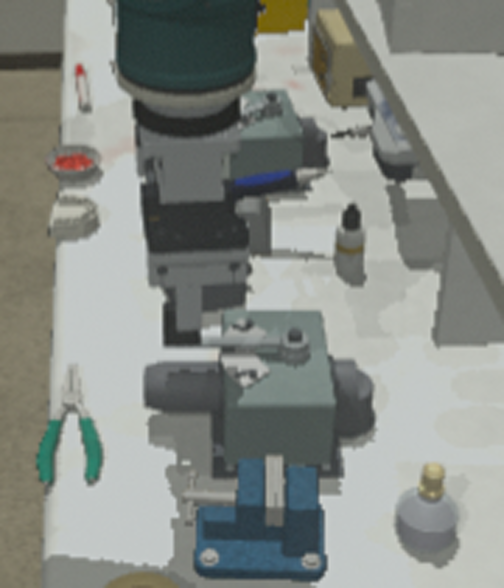

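```bash
python3 - <<'E'
from h import *
from rig import r
d={n:r.get_image(n) for n in("side","top")}
s=r.state();print(s["eef_pos"],s["clock"])
def proj(g,p):
    W=np.array(g["world_to_cam"]);K=np.array([[g["fx"],0,g["cx"]],[0,g["fy"],g["cy"]],[0,0,1]])
    return cv2.projectPoints(np.array([p],float),cv2.Rodrigues(W[:3,:3])[0],W[:3,3],K,np.array(g["dist_coeffs"]))[0].ravel()
for n in d:
    print(n,proj(d[n],s["eef_pos"]),'tab',proj(d[n],[471.5,-191,122]))
f=d["top"]["frame"][:,:,::-1]
cv2.imwrite("pics/t2.png",cv2.resize(f[145:300,180:360],None,fx=3.6,fy=3.6,interpolation=cv2.INTER_CUBIC))
f=d["side"]["frame"][:,:,::-1]
cv2.imwrite("pics/s3.png",cv2.resize(f[170:260,205:305],None,fx=6,fy=6,interpolation=cv2.INTER_CUBIC))
E
```

```text
[ 474.18049031 -233.82163837  100.92747056] 4.175
side [237.04570781 227.11340426] tab [234.32571115 208.38486291]
top [312.88305196 213.0267555 ] tab [300.22697196 213.49251217]
```

View pics/t2.png

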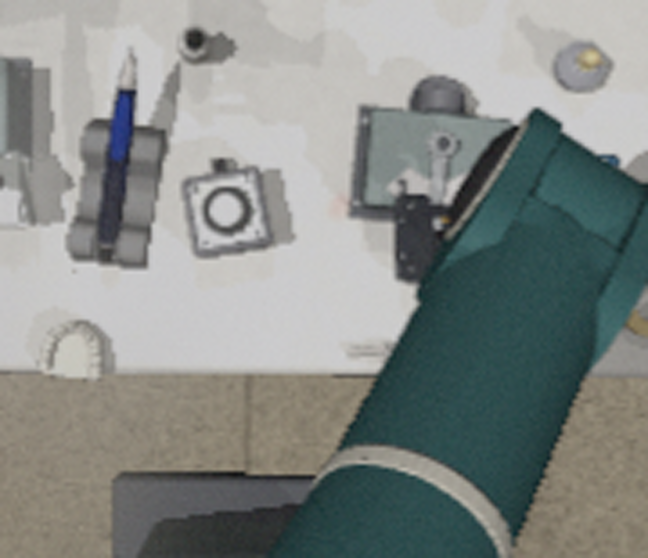

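View pics/s3.png

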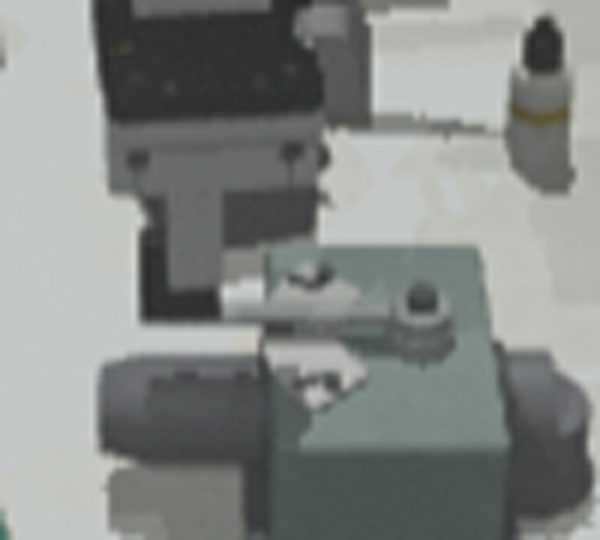

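```bash
python3 - <<'E'
from h import *
from rig import r
g=r.get_image("side")
for u in(229,231,235,238,240):
  print(u,[ (v,dep(g,u,v).round(0).tolist()) for v in range(196,224,3)])
W=np.array(g["world_to_cam"]);print(-W[:3,:3].T@W[:3,3])
E
```

```text
229 [(196, [454.0, -315.0, 243.0]), (199, [453.0, -314.0, 235.0]), (202, [453.0, -313.0, 227.0]), (205, [468.0, -13.0, 5.0]), (208, [459.0, -189.0, 122.0]), (211, [459.0, -197.0, 120.0]), (214, [458.0, -200.0, 113.0]), (217, [458.0, -199.0, 104.0]), (220, [458.0, -198.0, 95.0]), (223, [458.0, -197.0, 85.0])]
231 [(196, [457.0, -314.0, 241.0]), (199, [457.0, -314.0, 235.0]), (202, [457.0, -315.0, 228.0]), (205, [473.0, -37.0, 21.0]), (208, [464.0, -190.0, 123.0]), (211, [463.0, -196.0, 118.0]), (214, [463.0, -199.0, 112.0]), (217, [463.0, -197.0, 102.0]), (220, [463.0, -200.0, 95.0]), (223, [463.0, -197.0, 85.0])]
235 [(196, [465.0, -316.0, 242.0]), (199, [465.0, -314.0, 234.0]), (202, [469.0, -246.0, 179.0]), (205, [469.0, -248.0, 173.0]), (208, [469.0, -245.0, 163.0]), (211, [469.0, -246.0, 156.0]), (214, [469.0, -245.0, 146.0]), (217, [469.0, -246.0, 139.0]), (220, [472.0, -200.0, 95.0]), (223, [472.0, -196.0, 83.0])]
238 [(196, [471.0, -313.0, 240.0]), (199, [470.0, -315.0, 234.0]), (202, [476.0, -247.0, 179.0]), (205, [476.0, -245.0, 170.0]), (208, [476.0, -247.0, 164.0]), (211, [476.0, -247.0, 156.0]), (214, [476.0, -247.0, 148.0]), (217, [476.0, -246.0, 138.0]), (220, [479.0, -197.0, 92.0]), (223, [479.0, -199.0, 85.0])]
240 [(196, [474.0, -315.0, 241.0]), (199, [474.0, -316.0, 235.0]), (202, [480.0, -246.0, 178.0]), (205, [480.0, -245.0, 170.0]), (208, [480.0, -246.0, 163.0]), (211, [480.0, -247.0, 155.0]), (214, [480.0, -246.0, 147.0]), (217, [480.0, -246.0, 138.0]), (220, [484.0, -201.0, 95.0]), (223, [484.0, -201.0, 86.0])]
[ 423.11332962 -915.81137888  654.06761087]
```

```bash
python3 - <<'E'
from h import *
d=pickle.load(open("im0.pkl","rb"));g=d["side"]
f=g["frame"]
cv2.imwrite("pics/g0.png",cv2.resize(f[0:85,95:165,::-1],None,fx=7,fy=7,interpolation=cv2.INTER_CUBIC))
for u in(118,122,126,130,134,138,142):print(u,[(v,dep(g,u,v).round(0).astype(int).tolist()) for v in range(44,80,4)])
from rig import r
W=np.array(g["world_to_cam"]);K=np.array([[g["fx"],0,g["cx"]],[0,g["fy"],g["cy"]],[0,0,1]])
print(cv2.projectPoints(np.array([[152,606,176.]]),cv2.Rodrigues(W[:3,:3])[0],W[:3,3],K,np.array(g["dist_coeffs"]))[0].ravel())
print(r.state()["q"],r.state()["eef_pos"])
E
```

```text
118 [(44, [126, 535, 321]), (48, [123, 535, 308]), (52, [-253, 2332, -150]), (56, [-262, 2349, -185]), (60, [-269, 2357, -218]), (64, [-273, 2348, -247]), (68, [-274, 2325, -272]), (72, [-290, 2373, -318]), (76, [-282, 2310, -331])]
122 [(44, [143, 517, 325]), (48, [138, 527, 310]), (52, [132, 545, 292]), (56, [-230, 2342, -184]), (60, [-235, 2337, -213]), (64, [-242, 2348, -247]), (68, [-246, 2342, -277]), (72, [-248, 2322, -303]), (76, [-258, 2347, -343])]
126 [(44, [155, 521, 325]), (48, [152, 526, 310]), (52, [145, 550, 291]), (56, [144, 545, 278]), (60, [141, 550, 263]), (64, [138, 551, 249]), (68, [136, 548, 235]), (72, [133, 552, 220]), (76, [-225, 2337, -340])]
130 [(44, [169, 519, 325]), (48, [166, 524, 310]), (52, [-166, 2353, -156]), (56, [-169, 2341, -184]), (60, [-174, 2341, -215]), (64, [-177, 2328, -242]), (68, [150, 549, 235]), (72, [149, 545, 222]), (76, [-193, 2332, -339])]
134 [(44, [159, 654, 294]), (48, [157, 657, 279]), (52, [-138, 2365, -159]), (56, [-132, 2306, -175]), (60, [-143, 2341, -215]), (64, [-147, 2335, -244]), (68, [-153, 2344, -279]), (72, [-157, 2339, -309]), (76, [-162, 2337, -341])]
138 [(44, [174, 654, 294]), (48, [173, 649, 280]), (52, [170, 652, 265]), (56, [168, 647, 252]), (60, [165, 657, 234]), (64, [164, 648, 222]), (68, [162, 647, 207]), (72, [-126, 2341, -310]), (76, [-132, 2346, -344])]
142 [(44, [-64, 2348, -95]), (48, [-70, 2356, -127]), (52, [-72, 2341, -154]), (56, [-75, 2331, -182]), (60, [-79, 2327, -212]), (64, [-85, 2338, -246]), (68, [-89, 2334, -277]), (72, [-99, 2369, -319]), (76, [-99, 2336, -342])]
[135.23625872  79.25997008]
[ 0.01962759  0.36160223  0.45637817  1.94007368 -0.19631568  0.88105861
  2.1565613 ] [ 474.1947092  -233.70952805  100.91755681]
```

View pics/g0.png

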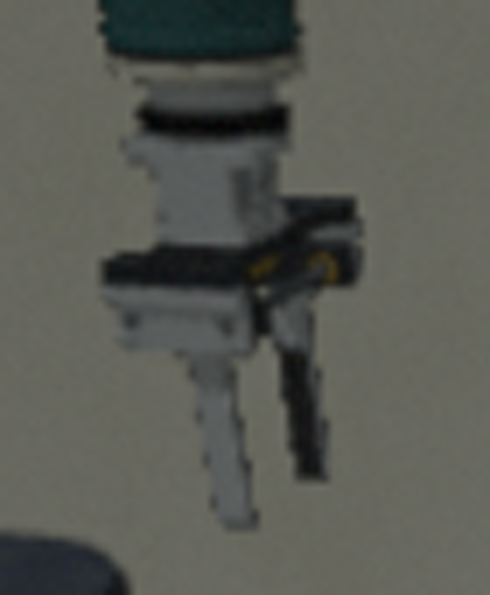

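The fingertips passed over the tab. Both depth views put the real tips about 33 mm above the reported TCP: at the start they measure about 208 against 176 reported, and now about 134 against 101. I'll go back and work about 33 mm lower.

Call:
{"op": "arm_command", "data": {"steps": "0 0 -0.02 0 0; 0 0.04 0 0 0; 0.002 0.04 0 0 0; 0 0.005 0.02 0 0; 0 0 0.02 0 0; 0 0 0.015 0 0; 0 0 0 0 0"}}

```text
clock: 5.1
eef_pos: [471.9, -144.2, 65.1]
tcp_rot: [-0.007, 1.0, -0.003, 0.001]
ft_force: [0.4, -1.1, -0.0]
grip_width: 0.4
```

```bash
python3 - <<'E'
from h import *
from rig import r
g=r.get_image("side")
cv2.imwrite("pics/s4.png",cv2.resize(g["frame"][150:260,195:315,::-1],None,fx=5,fy=5,interpolation=cv2.INTER_CUBIC))
for v in range(188,216,2):print(v,[dep(g,u,v).round(0).astype(int).tolist() for u in (229,232,235,238,241)])
E
```

```text
188 [[459, -224, 201], [465, -224, 200], [471, -225, 201], [478, -224, 199], [484, -226, 200]]
190 [[458, -224, 196], [465, -226, 196], [471, -223, 194], [478, -226, 195], [484, -224, 194]]
192 [[463, -142, 135], [469, -157, 145], [476, -157, 145], [494, -21, 53], [501, -30, 58]]
194 [[463, -140, 128], [469, -157, 139], [476, -154, 137], [493, -34, 55], [501, -37, 56]]
196 [[462, -140, 123], [469, -156, 133], [476, -153, 131], [492, -43, 54], [500, -42, 53]]
198 [[462, -138, 115], [468, -159, 129], [476, -157, 128], [492, -46, 50], [500, -43, 47]]
200 [[462, -138, 109], [469, -155, 121], [475, -160, 124], [491, -48, 45], [500, -46, 43]]
202 [[462, -135, 101], [468, -157, 116], [475, -161, 119], [492, -45, 36], [500, -47, 36]]
204 [[468, -16, 10], [468, -157, 110], [476, -155, 108], [492, -44, 29], [500, -47, 30]]
206 [[468, -11, 0], [468, -156, 104], [475, -160, 106], [492, -45, 22], [500, -45, 22]]
208 [[459, -187, 121], [466, -188, 121], [473, -191, 123], [480, -189, 121], [487, -188, 120]]
210 [[459, -195, 121], [466, -195, 121], [472, -200, 124], [480, -196, 121], [486, -197, 121]]
212 [[459, -199, 118], [466, -198, 117], [473, -198, 116], [479, -201, 118], [486, -202, 118]]
214 [[459, -199, 112], [465, -200, 113], [472, -198, 111], [479, -201, 112], [486, -199, 111]]
```

View pics/s4.png

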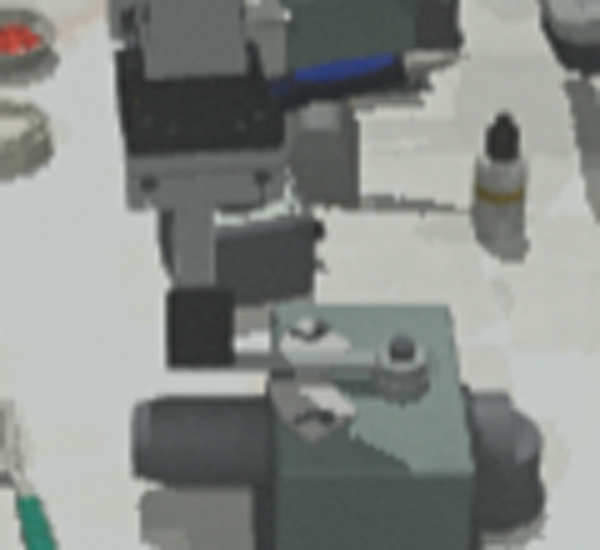

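Call:
{"op": "arm_command", "data": {"steps": "0 -0.015 0 0 0; 0 -0.012 0 0 0; 0 -0.012 0 0 0; 0 -0.01 0 0 0; 0 -0.01 0 0 0; 0 -0.008 0 0 0"}}

```text
clock: 5.9
eef_pos: [473.3, -216.6, 67.6]
tcp_rot: [-0.006, 1.0, -0.002, 0.002]
ft_force: [-0.8, -0.0, -0.7]
grip_width: 0.4
```

Call:
{"op": "arm_command", "data": {"steps": "0 -0.004 0 0 0; 0 -0.004 0 0 0; 0 -0.002 0 0 0; 0 0 0 0 0; 0 0 0 0 0"}}

```text
clock: 6.52
eef_pos: [473.4, -227.9, 67.7]
tcp_rot: [-0.006, 1.0, -0.003, 0.002]
ft_force: [0.7, -0.2, -0.2]
grip_width: 0.2
```

```bash
python3 - <<'E'
from h import *
from rig import r
g=r.get_image("side")
cv2.imwrite("pics/s5.png",cv2.resize(g["frame"][150:290,195:315,::-1],None,fx=4,fy=4,interpolation=cv2.INTER_CUBIC))
E
```

```text
(no output)
```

View pics/s5.png

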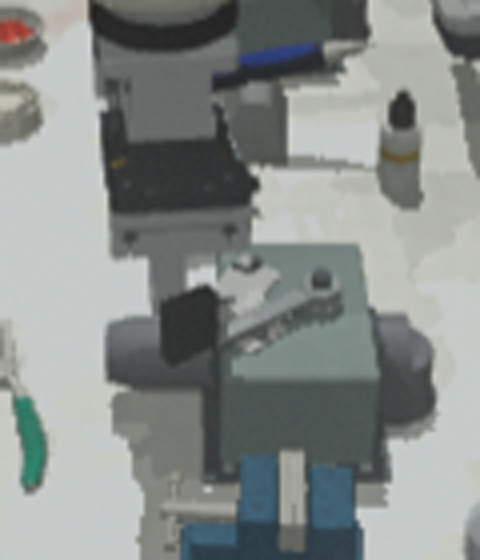

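```bash
cat > tab.py <<'E'
from h import *
def cloud(g,u0,u1,v0,v1,x,y,z):
    out=[]
    for v in range(v0,v1):
        for u in range(u0,u1):
            if g["depth"][v,u]>0:
                p=dep(g,u,v)
                if x[0]<p[0]<x[1] and y[0]<p[1]<y[1] and z[0]<p[2]<z[1]: out.append(p)
    return np.array(out)
E
python3 - <<'E'
from tab import *
from rig import r
g=r.get_image("side")
# face points of tab (right face), 
p=cloud(g,225,255,205,250,(440,520),(-290,-215),(98,119))
c=p.mean(0);_,_,vt=np.linalg.svd(p[:,:2]-c[:2]);print(len(p),c.round(1),np.degrees(np.arctan2(vt[0,1],vt[0,0])),p.min(0),p.max(0))
d=pickle.load(open("im0.pkl","rb"))["side"]
p=cloud(d,225,255,200,230,(440,520),(-230,-170),(98,119))
c=p.mean(0);_,_,vt=np.linalg.svd(p[:,:2]-c[:2]);print('before',len(p),c.round(1),np.degrees(np.arctan2(vt[0,1],vt[0,0])))
E
```

```text
136 [ 480.5 -251.5  109.3] -17.567812122385906 [ 463.73429996 -262.92517981   98.0582111 ] [ 499.93995385 -220.35987151  118.89949147]
before 99 [ 471.3 -198.8  108.5] -4.993637567803775
```

Call:
{"op": "arm_command", "data": {"steps": "0 0.02 0 0 0; 0 0.02 -0.03 0 0; 0 0.05 -0.05 0 0; 0 0.06 -0.02 0 0; 0 0.06 0 0 0; 0 0.03 0 0 0"}}

```text
clock: 7.38
eef_pos: [470.5, 11.7, 163.9]
tcp_rot: [-0.004, 1.0, -0.002, 0.003]
ft_force: [0.4, 0.5, -0.6]
grip_width: 0.8
```

```bash
python3 - <<'E'
from tab import *
from rig import r
g=r.get_image("side")
p=cloud(g,225,255,205,250,(440,520),(-290,-215),(98,119))
c=p.mean(0);_,_,vt=np.linalg.svd(p[:,:2]-c[:2]);print(len(p),c.round(1),np.degrees(np.arctan2(vt[0,1],vt[0,0])))
t=r.get_image("top")
p=cloud(t,280,330,160,230,(440,520),(-290,-170),(110,130));print(len(p))
if len(p): 
  rc=cv2.minAreaRect(p[:,:2].astype(np.float32));print(p.mean(0),rc)
E
```

```text
110 [ 483.4 -255.   108.8] -156.04593259328442
41
[ 483.97086651 -247.26735236  120.29901905] ((484.12408447265625, -247.67152404785156), (30.025421142578125, 11.902135848999023), 30.65213966369629)
```

Call:
{"op": "arm_command", "data": {"steps": "-0.03 0.05 0 0 0; -0.03 0.05 0 0 0; -0.015 0.045 0 0 0; 0 0 0.03 0 0; 0 0 0.03 0 0; 0 0 0.02 0 0; 0 0 0.01 0 0; 0 0 0 0 0"}}

```text
clock: 8.48
eef_pos: [549.1, 157.0, 71.0]
tcp_rot: [-0.003, 1.0, -0.003, 0.003]
ft_force: [0.7, 0.3, 0.6]
grip_width: 0.6
```

```bash
python3 - <<'E'
from h import *
from rig import r
g=r.get_image("side")
cv2.imwrite("pics/s6.png",cv2.resize(g["frame"][70:220,180:330,::-1],None,fx=4,fy=4,interpolation=cv2.INTER_CUBIC))
print(r.state()["eef_pos"],r.state()["ft_force"])
E
```

```text
[549.35786158 157.08183927  71.49195259] [-0.06403063 -0.19317697  0.67395963]
```

View pics/s6.png

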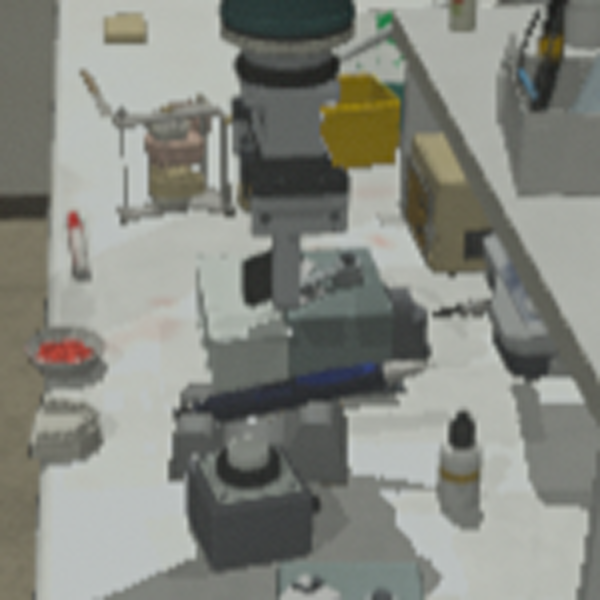

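Call:
{"op": "arm_command", "data": {"steps": "0 0.015 0.004 0 0; 0.004 0.012 0 0 0; 0.006 0.012 0 0 0; 0.006 0.012 0 0 0; 0.006 0.012 0 0 0; 0.004 0.012 0 0 0"}}

```text
clock: 9.28
eef_pos: [521.9, 236.9, 68.8]
tcp_rot: [-0.003, 1.0, -0.003, 0.005]
ft_force: [-0.4, 0.0, -0.8]
grip_width: 0.4
```

Call:
{"op": "arm_command", "data": {"steps": "0.002 0.012 0 0 0; 0 0.012 0 0 0; 0 0.01 0 0 0; -0.002 0.008 0 0 0"}}

```text
clock: 9.78
eef_pos: [521.8, 281.3, 68.7]
tcp_rot: [-0.003, 1.0, -0.003, 0.005]
ft_force: [-0.5, -0.6, -0.3]
grip_width: 0.4
```

```bash
python3 - <<'E'
from tab import *
from rig import r
g=r.get_image("side")
cv2.imwrite("pics/s7.png",cv2.resize(g["frame"][70:220,180:330,::-1],None,fx=4,fy=4,interpolation=cv2.INTER_CUBIC))
print(r.state()["eef_pos"],r.state()["ft_force"])
E
```

```text
[521.94114957 282.43826374  68.67768099] [-0.25542623 -0.13313393  0.03271799]
```

View pics/s7.png

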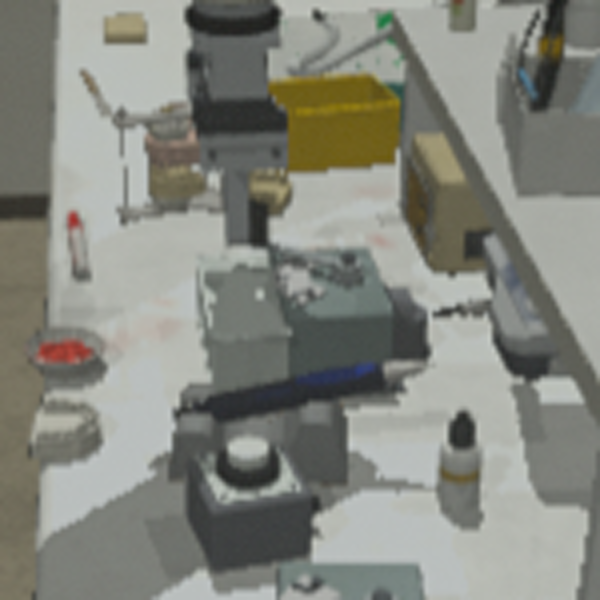

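Call:
{"op": "arm_command", "data": {"steps": "0 0.005 0 0 0; 0 0.004 0 0 0; 0 0.002 0 0 0; 0 0 0 0 0; 0 0 0 0 0"}}

```text
clock: 10.45
eef_pos: [521.9, 293.9, 68.6]
tcp_rot: [-0.003, 1.0, -0.003, 0.005]
ft_force: [1.1, -0.1, -0.5]
grip_width: 0.5
```

Call:
{"op": "arm_command", "data": {"steps": "0 -0.02 0 0 0; 0 -0.02 -0.03 0 0; 0 -0.05 -0.05 0 0; 0.005 -0.06 -0.02 0 0; 0.01 -0.06 0 0 0; 0 -0.05 0 0 0; 0 -0.02 0 0 0"}}

```text
clock: 11.32
eef_pos: [505.0, 7.4, 166.3]
tcp_rot: [-0.001, 1.0, -0.003, 0.006]
ft_force: [0.6, 0.6, -0.9]
grip_width: 0.5
```

```bash
python3 - <<'E'
from tab import *
from rig import r
t=r.get_image("top");g=r.get_image("side")
for n,a,b in(("hood",(130,215),(150,400)),("noz",(280,330),(-290,-170))):
  p=cloud(t,*a,155,230,(440,620),b,(110,130))
  rc=cv2.minAreaRect(p[:,:2].astype(np.float32));print(n,len(p),p.mean(0),rc)
cv2.imwrite("pics/t8.png",cv2.resize(t["frame"][145:255,130:385,::-1],None,fx=3.1,fy=3.1,interpolation=cv2.INTER_CUBIC))
cv2.imwrite("pics/s8.png",cv2.resize(g["frame"][70:270,180:330,::-1],None,fx=3,fy=3,interpolation=cv2.INTER_CUBIC))
E
```

```text
hood 46 [534.23361814 312.22822885 120.10973961] ((535.1950073242188, 312.8946533203125), (12.661792755126953, 31.24724769592285), 54.127845764160156)
noz 42 [ 484.1667239  -246.9244949   120.55491764] ((484.0750732421875, -247.3977508544922), (29.913646697998047, 11.747440338134766), 30.704599380493164)
```

View pics/t8.png

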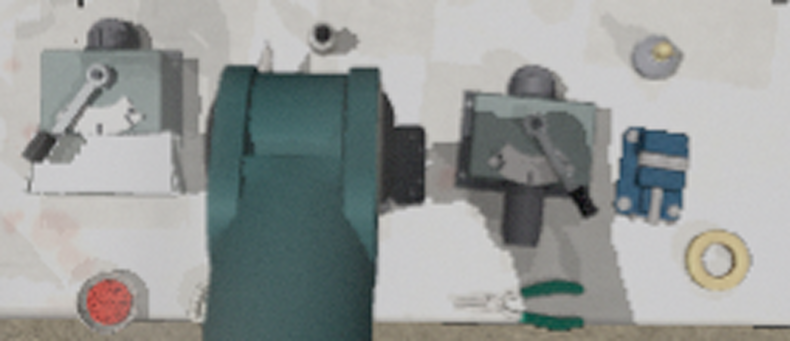

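View pics/s8.png

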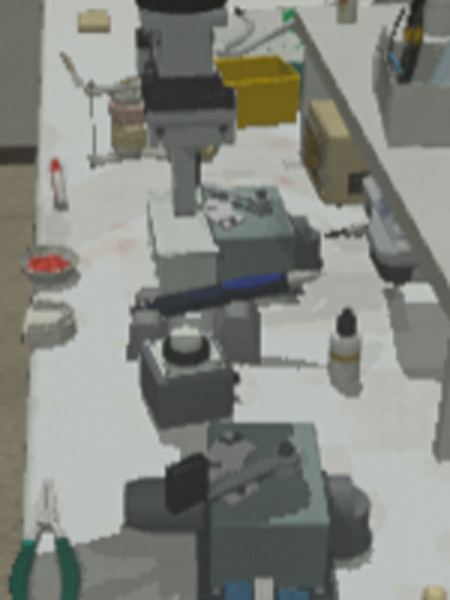

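Call:
{"op": "arm_command", "data": {"steps": "0 -0.013 0.02 0 0; 0 0 0.04 0 0; 0 0 0.025 0 0; 0 0 0.01 0 0; 0 0 0 0 0"}}

```text
clock: 12.05
eef_pos: [505.6, -5.7, 69.4]
tcp_rot: [-0.001, 1.0, -0.003, 0.006]
ft_force: [0.6, 0.1, 0.3]
grip_width: 0.4
```

```bash
python3 - <<'E'
from tab import *
from rig import r
g=r.get_image("side")
print(r.state()["eef_pos"],r.state()["ft_force"])
cv2.imwrite("pics/s9.png",cv2.resize(g["frame"][140:220,200:290,::-1],None,fx=6,fy=6,interpolation=cv2.INTER_CUBIC))
for v in range(165,192,2):print(v,[dep(g,u,v).round(0).astype(int).tolist() for u in (238,241,244)])
E
```

```text
[505.89222567  -5.76263145  69.89309991] [-0.13171286  0.24518944 -0.62436257]
165 [[496, -4, 129], [503, -18, 137], [511, -18, 137]]
167 [[496, -1, 121], [502, -21, 133], [510, -20, 131]]
169 [[496, -3, 116], [503, -18, 124], [511, -18, 124]]
171 [[496, 1, 108], [502, -20, 119], [511, -18, 118]]
173 [[503, 89, 48], [502, -18, 112], [511, -19, 112]]
175 [[503, 96, 37], [502, -19, 107], [511, -15, 104]]
177 [[505, 117, 16], [515, 125, 11], [525, 125, 11]]
179 [[504, 105, 17], [505, 8, 77], [523, 111, 12]]
181 [[495, -7, 80], [504, -4, 78], [512, -5, 78]]
183 [[495, -12, 77], [503, -16, 78], [511, -14, 77]]
185 [[494, -15, 72], [502, -22, 76], [511, -18, 73]]
187 [[494, -17, 67], [502, -19, 68], [511, -20, 68]]
189 [[493, -28, 67], [501, -30, 68], [510, -25, 64]]
191 [[493, -26, 59], [501, -29, 61], [510, -28, 60]]
```

View pics/s9.png

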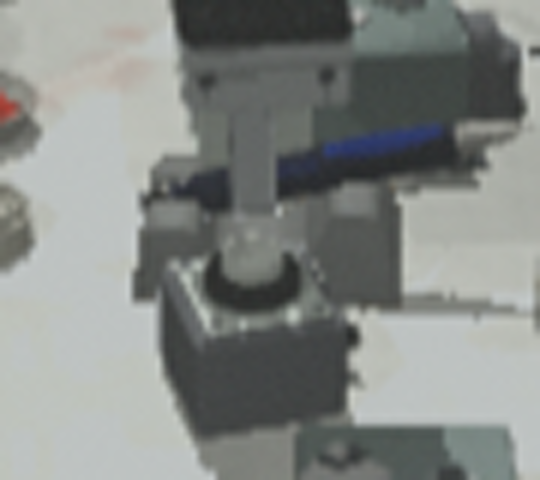

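Call:
{"op": "arm_command", "data": {"steps": "0 0 0.012 0 0; 0 0 0.005 0 0; 0 0 0.002 0 0; 0 0 0.002 0 0; 0 0 0.002 0 0"}}

```text
clock: 12.72
eef_pos: [507.4, -5.4, 47.3]
tcp_rot: [-0.001, 1.0, -0.002, 0.008]
ft_force: [-1.1, -0.1, 3.4]
grip_width: 0.7
```

Force in z is up to 3.4 N, so the fingers are on the button.

Call:
{"op": "arm_command", "data": {"steps": "0 0 0.003 0 0; 0 0 0.003 0 0; 0 0 0.002 0 0"}}

```text
clock: 13.1
eef_pos: [508.1, -5.4, 42.8]
tcp_rot: [-0.001, 1.0, -0.001, 0.009]
ft_force: [-27.6, 0.7, 69.9]
grip_width: 0.3
```

Call:
{"op": "arm_command", "data": {"steps": "0 0 -0.003 0 0; 0 0 -0.02 0 0; 0 0 -0.03 0 0; 0 0 -0.04 0 0; 0 0 -0.02 0 0; 0 0 0 0 0; 0 0 0 0 0; 0 0 0 0 0"}}

```text
clock: 14.1
eef_pos: [505.6, -5.3, 157.9]
tcp_rot: [-0.0, 1.0, -0.001, 0.008]
ft_force: [0.1, 0.1, -0.7]
grip_width: 0.1
```

```bash
python3 - <<'E'
from tab import *
from rig import r
t=r.get_image("top");g=r.get_image("side");d=pickle.load(open("im0.pkl","rb"))
for n,a,b in(("hood",(130,215),(150,400)),("noz",(280,330),(-290,-170))):
  p=cloud(t,*a,155,230,(440,620),b,(110,130))
  print(n,len(p),cv2.minAreaRect(p[:,:2].astype(np.float32)))
for im in(d["side"],g):
  p=cloud(im,232,250,170,195,(488,520),(-21,10),(71,90));print("button top",len(p),p[:,2].max(),np.median(p[:,2]))
print(r.state()["eef_pos"],r.state()["ft_force"])
cv2.imwrite("pics/sA.png",cv2.resize(g["frame"][100:384,170:370,::-1],None,fx=2.1,fy=2.1))
df=np.abs(t["frame"].astype(int)-d["top"]["frame"]).sum(2)
for n,(u,v) in dict(dish=(165,242),arch=(201,243),glue=(235,157),burner=(342,163),tape=(362,229),pliers=(300,243)).items():print(n,np.median(df[v-9:v+9,u-9:u+9]),(df[v-9:v+9,u-9:u+9]>90).mean())
E
```

```text
hood 48 ((534.7156372070312, 312.78857421875), (12.415837287902832, 31.105024337768555), 56.61418533325195)
noz 40 ((484.15435791015625, -247.59156799316406), (30.05980110168457, 11.017122268676758), 29.839290618896484)
button top 59 80.10213314845487 77.08615553446657
button top 61 80.32098711027288 77.07922372723203
[505.62861977  -5.3156058  157.94312977] [ 0.20537798  0.49705576 -1.09364862]
dish 21.0 0.0
arch 29.0 0.41358024691358025
glue 27.0 0.0
burner 27.0 0.0
tape 28.0 0.0
pliers 37.5 0.2993827160493827
```

View pics/sA.png

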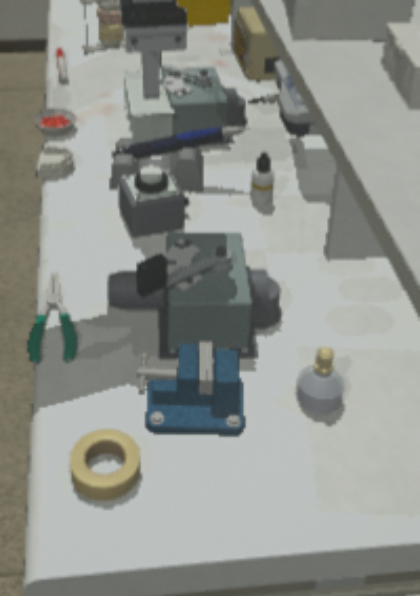

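```bash
python3 -c "
from rig import r
print(r.close_job())"
```

```text
the job is handed in; nothing more can be done
None
```

I shut the nozzle gate, opened the hood gate past its notch to the full-open stop, then pressed the start button right down and let it up. The job is handed in; it took about 14 s of the 54 s allowed.

**Last checks**
- **Nozzle lever:** the tab sits at (484, -248), a swing of 0.62 rad from the notch, which is the shut stop.
- **Hood lever:** the tab sits at (535, 313), a swing of about 1.19 rad (1.23 rad from the tab's own angle), which is full open.
- **Start button:** its top is back at its starting height (median 77.1 mm before and after). I did not measure the press depth directly. I take it as bottomed because the force reached 70 N on a 5 N button.
- **Loose things:** the top view shows no change at the dish, glue bottle, burner and tape roll. The arch and pliers did show pixel differences there, which I put down to the arm and its shadow; in the side view both look unmoved.
- **Robot:** the fingers are clear, about 110 mm above the button, touching nothing.

**What went wrong or disagreed**
- **Height error:** the real fingertips are about 33 mm above the reported TCP, seen in the side camera's depth images. My first pass at the nozzle therefore went over the tab without touching it. I corrected the height and repeated the push.
- **Button force:** 70 N was more than the press needed, but below the 120 N wrist limit.

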